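Release the air pipe from the push-fit outlet

ROBOT

A 6-joint arm with a two-finger parallel gripper is mounted at the origin on the work surface. World frame = base frame: x ahead of the robot, y to its left, z up, the work surface at z = 0. Lengths are in m, angles in rad, forces in N, time in s.
With the tool pointing down it reaches from about 0.25 to 0.775 m from the base axis. Payload 4 kg.
Tool frame: the origin (TCP) lies midway between the tips of the shut fingers; the grasp point (between the pads) lies 19 mm behind it (robot.tcp_to_grasp is the distance from the TCP to the grasp point, in m); z points along the fingers, x is the direction in which the jaws open and shut, and the axes are right-handed (so a half turn about z gives the same grasp; the last joint's range is limited). The gripper opens to 94 mm and grips with 3 to 60 N. Pads are 16 mm wide; open, the fingers measure 119 mm over their backs; the gripper's body (75 mm by 177 mm) begins 78 mm behind the grasp point.
Start: joints at [1.194, 0.087, 1.371, -0, 1.684, -0.103], TCP at [0.149, 0.53, 0.206] pointing down, gripper open.
Joint ranges: [-3.1, 3.1], [-0.76, 2.03], [0.27, 2.55], [-1.08, 4.22], [0.17, 2.65], [-2.57, 2.57]. Speed limits (rad/s): [2.79, 2.79, 3.14, 3.14, 3.14, 3.14].

INTERFACE

Orientations are given as [roll, pitch, yaw] about the fixed x, y, z axes, in that order (R = Rz(yaw) Ry(pitch) Rx(roll)).
In Python, from bench import get_obs, vision, robot gives the robot as it stands.
- The arm moves only by the tool servo_tool, never from a script. Its argument "targets" is text: rows parted by semicolons, each of 7 numbers parted by spaces: the opening, from 0 (shut) to 1 (fully open), then the shift along the tool's x, y, z as a fraction of full scale, then the turn, a rotation vector about the tool's x, y, z as a fraction of full scale. A call has 1 to 12 rows; each row is the pose to reach, as a shift and turn from the pose commanded when the call began, along the tool's axes at that moment, turning the shorter way round; what a row does not reach only later rows make up. Full scale, the value 1, is 0.25 m for a shift and pi rad for a turn. A row lasts 1/12 s, in which the tool goes at most 41.7 mm and 7.16 degrees, less where a joint would pass 70% of its speed; a pose out of reach is approached as far as the arm can. A call with a number of a shift or a turn outside -1 to 1 is refused whole. A call with a gripper value outside its range is refused whole. The fingers move at their own pace and stop on an object; the grip force is fixed at half the most. Time passes only in rows, so rows that repeat a pose let the fingers close. It gives the time, the measured TCP pose, the force and the opening at its end, in the units of the state.
- get_obs(): the state, without advancing time (a new reading comes with each control period).
- vision.snapshot(name): name is "scene" or "top"; returns a dict with "image" (480x640x3 uint8, red, green, blue), "mtx" (3x3 intrinsics, pixels), "world_from_camera" (4x4, takes a point from camera to world coordinates). Camera axes: x right, y down, z forward; pixel columns grow to the right and rows downward; lengths in m; the calibration is good to about 2 mm. A picture is of the moment at which its call begins. There is no depth.
- robot.close_job(): hands the job in, once; it reports no verdict.
The state is a dict: "time": time; "joint_positions": joint angles; "qvel": joint speeds; "joint_torque": joint torques, N m; "tool_pos": TCP position; "ee_rot": TCP orientation; "wrist_force": force on the tool from outside, world axes, zero at the start; "wrist_torque": the same for the moment, N m; "width": finger opening in m.
Only numpy, scipy, OpenCV 4.12 (cv2) and the standard library are available. Lean on these libraries where they do the work, as an engineer would, in place of code of your own. Each camera call takes 0.05 s, during which the arm holds its last target.

TASK

Take the short rigid pipe out of the push-fit air outlet: press the black collet ring all the way down, keep it down while you take hold of the pipe, and draw the pipe straight up out of the fitting without forcing anything. Then stand the pipe upright, foot down, in the hole of the wooden block, let go of it, and leave the pottery things lying around where they are.

Things in the scene. Friction and masses are not known exactly. Their poses are not given: they have to be found in the camera images.
- outlet: Air outlet fixed to the table: aluminium base block 120 x 75 x 16 mm with an upright round push-fit fitting on it, 43 mm in diameter, its barrel ending 45 mm above the table. A black collet ring stands out of the top, with the pipe in its middle. Origin: on the fitting's vertical axis at table height; z up. More than 40 N on the outlet, pressing or pulling, damages it.
- barrel_top (a point): On the axis, at the barrel's top. The ring's flange above it: 42 mm across, 6 mm thick, hole 23 mm, firm rubber (gives 1 mm per 25 N). It is screwed on to a depth not measured: untouched, its upper face is anywhere from 15 to 35 mm above this point. The ring goes 8 mm straight down on a light spring (3 N at first, 7 N at the end) to a hard stop, and springs back. This point does not move.
- jaws (a point): On the axis, at the underside of two hidden jaws over the pipe's foot collar; they part as the ring goes down. The collar slips up between them if the pull starts with the ring at least 7 mm down; below about 6 mm the pipe is locked. The ring may follow the fingers up: fingers that grip the pipe, tips on the fully pressed ring, just pull it out.
- pipe_mid (a point): Centre (half-way up, on the axis) of the rigid aluminium pipe: 14 mm in diameter, 84 mm long, 70 g, with a foot collar 21 mm in diameter and 6 mm high at its lower end. z runs along the pipe away from the foot. It begins upright in the outlet, foot 16 mm and top end 100 mm above the table, so 20 to 40 mm of it stand out above the untouched ring.
- block_hole0 (a point): Centre of the mouth of the only hole in the fixed wooden block (100 x 90 mm, 36 mm high); the mouth is in the top face, 36 mm above the table. Round hole 31 mm in diameter, 28 mm deep, straight down, closed at the bottom. z up.
- pinch_pot: Bystander: small terracotta bowl, 84 mm across, 60 mm high; origin under its centre.
- basin: Bystander: red plastic bowl, 190 mm across, 60 mm high; origin under its centre.
- brush: Bystander: brush lying on the table; origin at its underside.
- rib: Bystander: flat wooden shaping tool 110 x 45 x 7 mm; origin under its centre.
Things that resemble listed ones, but are neither listed nor needed, are in the scene too. Several things look just like the part that bears block_hole0: the one meant starts farthest to the robot's left.

How it is judged:
On the way:
1. the pipe is drawn straight up out of the fitting, its foot clear of the barrel (z of pipe_mid in the frame of outlet above 0.092 m and horizontal distance between pipe_mid and outlet below 0.03 m and angle between pipe_mid's own z axis and vertical below 0.35 rad), for 0.1 s.
At the end, for the whole second after the job is handed in: The pipe stands foot down on the bottom of the hole in the wooden block (centre within 9 mm of the hole's axis, within 0.2 rad of upright, centre 8 to 20 mm above the mouth), at rest and released (horizontal distance between pipe_mid and block_hole0 below 0.009 m and z of pipe_mid in the frame of block_hole0 between 0.008 and 0.02 m and angle between the z axis of pipe_mid and the z axis of block_hole0, either way round below 0.2 rad and height (world z) of pipe_mid above 0.04 m and linear speed of pipe below 0.02 m/s); the robot touches nothing.
It fails at once if more than 40 N on the air outlet (pressing the ring, or pulling the locked pipe) (contact force between outlet and anything else above 40 N).
It fails at once if a bystander is moved by more than 30 mm (distance of any of pinch_pot, basin, brush, rib from where it was at the start of the episode above 0.03 m).
It also fails if it takes over 58 s, if anything falls off the work surface, if the arm or the gripper's body presses on something with over 40 N, if the wrist force passes 120 N, or if a joint passes its speed limit or range.

## Working session

There is one attempt and no reset: what is moved stays moved. The work goes in short steps, Python scripts to look and compute and a tool call to move; the robot and the scene stay as the last step left them, time stands still between calls to the robot, and variables do not carry over. Pictures are saved under pics/ and viewed, and the job is handed in when it is done.

Besides the shell and the picture viewer there is one more tool, called after "Call:" as name(argument=value, ...) on one line, values as JSON. servo_tool: Moves the arm, as the interface text tells. Its arguments: {"type":"object","properties":{"targets":{"type":"string"}},"required":["targets"]}

```bash
mkdir -p pics; ls
python3 - <<'E'
from bench import get_obs, vision, robot
import cv2
o=get_obs()
for k,v in o.items(): print(k,v)
for n in("scene","top"):
    s=vision.snapshot(n); cv2.imwrite(f"pics/{n}0.png",s["image"][:,:,::-1]); print(s["mtx"],s["world_from_camera"])
E
```

```text
pics
time 0.0
joint_positions [ 1.19388985e+00  8.79487212e-02  1.37220791e+00 -2.02893003e-05
  1.68361423e+00 -1.03116242e-01]
qvel [-9.76711996e-04 -3.22194939e-04  1.81389652e-03 -3.96696931e-05
  6.12696888e-04 -1.62951007e-03]
joint_torque [ 2.43498653e-04 -3.40166652e+01 -3.02431262e+01  7.18586636e-02
  3.26931174e-02 -1.82814288e-04]
tool_pos [0.14853017 0.52900315 0.20433113]
ee_rot [-3.14138850e+00  2.16871944e-03  1.29700405e+00]
wrist_force [-0.59800259  0.31894261 -0.60520859]
wrist_torque [-0.01880282  0.04788791 -0.02737958]
width 0.09405480680173185
[[528.68142124   0.         317.60063213]
 [  0.         528.68142124 239.1082924 ]
 [  0.           0.           1.        ]] [[ 0.36956926  0.56112067 -0.74064982  1.41565029]
 [ 0.92898003 -0.24058705  0.28127205 -0.42437584]
 [-0.0203632  -0.7919984  -0.61018347  0.81726243]
 [ 0.          0.          0.          1.        ]]
[[550.26255345   0.         327.57289366]
 [  0.         550.26255345 242.69345258]
 [  0.           0.           1.        ]] [[-0.0280879  -0.99225462  0.12100345  0.29915143]
 [-0.99958057  0.02873487  0.00360473 -0.04268711]
 [-0.00705383 -0.12085145 -0.99264554  1.65980588]
 [ 0.          0.          0.          1.        ]]
```

View pics/scene0.png

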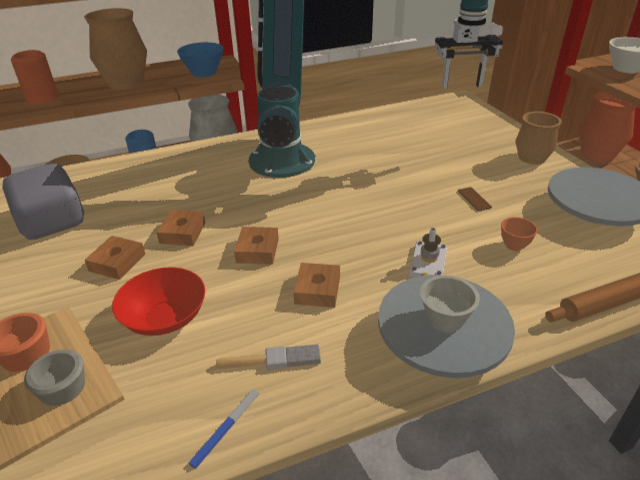

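View pics/top0.png

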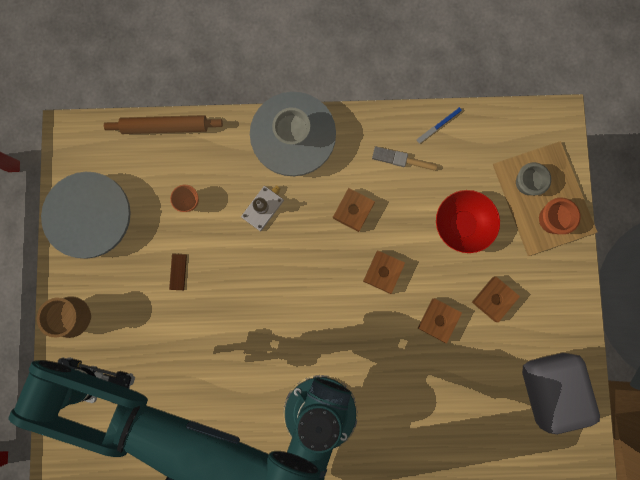

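The four blocks in the top view are at (355,210), (390,271), (445,319) and (500,298). +y is image-left, so (355,210) is farthest left; it is (317,285) in the scene view. The outlet is at (263,205) in top and (430,250) in scene. I'll enlarge both to confirm.

Run:
```python
import cv2,numpy as np
t=cv2.imread("pics/top0.png"); s=cv2.imread("pics/scene0.png")
f=lambda im,x,y,w,h,k:cv2.resize(im[y:y+h,x:x+w],None,fx=k,fy=k,interpolation=cv2.INTER_CUBIC)
a=f(t,235,175,50,60,8);b=f(t,325,180,50,60,8)
cv2.imwrite("pics/c_top.png",np.hstack([a,b]))
a=f(s,400,220,50,70,8);b=f(s,290,250,50,70,8)
cv2.imwrite("pics/c_scene.png",np.hstack([a,b]))
```

```text
(no output)
```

View pics/c_top.png

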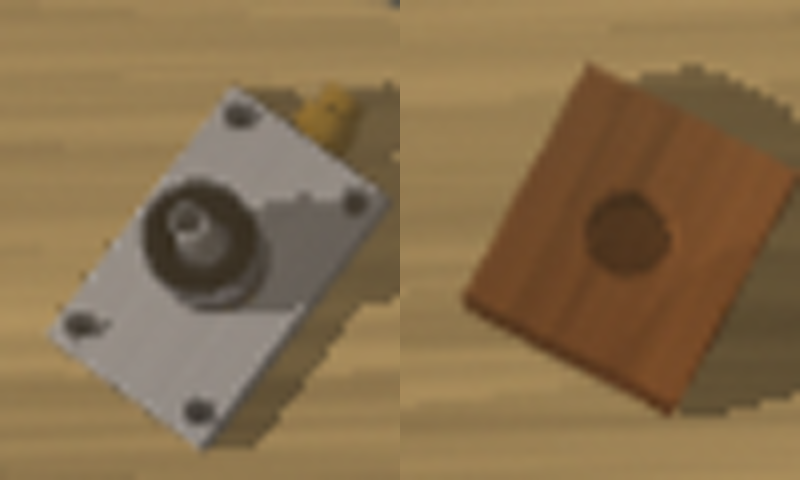

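View pics/c_scene.png

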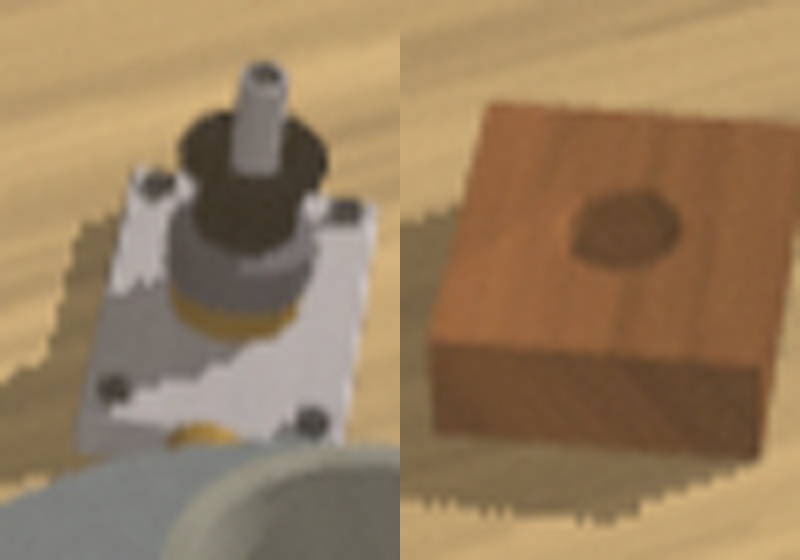

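```bash
cat > h.py <<'E'
import numpy as np, json, os
from scipy.optimize import least_squares
from bench import get_obs, vision, robot
CAL={'scene':(np.array([[528.68142124,0,317.60063213],[0,528.68142124,239.1082924],[0,0,1]]),np.array([[0.36956926,0.56112067,-0.74064982,1.41565029],[0.92898003,-0.24058705,0.28127205,-0.42437584],[-0.0203632,-0.7919984,-0.61018347,0.81726243],[0,0,0,1]])),
'top':(np.array([[550.26255345,0,327.57289366],[0,550.26255345,242.69345258],[0,0,1]]),np.array([[-0.0280879,-0.99225462,0.12100345,0.29915143],[-0.99958057,0.02873487,0.00360473,-0.04268711],[-0.00705383,-0.12085145,-0.99264554,1.65980588],[0,0,0,1]]))}
def ray(n,u,v):
    K,T=CAL[n]; d=T[:3,:3]@np.linalg.solve(K,[u,v,1]); return T[:3,3],d
def atz(n,u,v,z):
    c,d=ray(n,u,v); return c+d*(z-c[2])/d[2]
def proj(n,p):
    K,T=CAL[n]; q=K@(T[:3,:3].T@(np.array(p)-T[:3,3])); return q[:2]/q[2]
def tri(a,b):
    r=least_squares(lambda p:np.r_[proj('scene',p)-a,proj('top',p)-b],[.5,.1,.05]); return r.x,r.fun
E
python3 - <<'E'
from h import *
np.set_printoptions(precision=4,suppress=True)
def px(x,y,ox,oy): return np.array([(x+.5)/8-.5+ox,(y+.5)/8-.5+oy])
P={'pipe':(px(264,75,400,220),px(188,220,235,175),.1),'hole':(px(227,230,290,250),px(228,233,325,180),.036),'flange':(px(254,155,400,220),px(203,238,235,175),.07)}
for k,(s,t,z) in P.items(): print(k,tri(s,t),atz('scene',*s,z),atz('top',*t,z))
for n,(u,v) in dict(b2=(390,271),b3=(445,319),b4=(500,298)).items(): print(n,atz('top',u,v,.036))
# block & base corners
for c in [(190,65),(398,172),(272,412),(64,300)]: print('blk',atz('top',*px(*c,325,180),.036))
for c in [(235,88),(388,195),(205,445),(50,335)]: print('base',atz('top',*px(*c,235,175),.016))
E
```

```text
pipe (array([0.6128, 0.1596, 0.1002]), array([ 0.1228, -0.0149,  0.1424,  0.0721])) [0.6126 0.1595 0.1   ] [0.6131 0.1601 0.1   ]
hole (array([ 0.5978, -0.1156,  0.0345]), array([-0.1041,  0.0055, -0.1342, -0.0437])) [ 0.5995 -0.116   0.036 ] [ 0.5974 -0.116   0.036 ]
flange (array([0.6125, 0.1593, 0.0713]), array([-0.2631,  0.0314, -0.3065, -0.1537])) [0.6112 0.1609 0.07  ] [0.6123 0.1585 0.07  ]
b2 [ 0.4076 -0.2186  0.036 ]
b3 [ 0.2629 -0.3731  0.036 ]
b4 [ 0.3193 -0.5373  0.036 ]
blk [ 0.6619 -0.1038  0.036 ]
blk [ 0.6187 -0.1804  0.036 ]
blk [ 0.5293 -0.1301  0.036 ]
blk [ 0.5738 -0.0539  0.036 ]
base [0.6806 0.1524 0.016 ]
base [0.6374 0.0948 0.016 ]
base [0.5435 0.1657 0.016 ]
base [0.5873 0.2238 0.016 ]
```

```bash
cat >> h.py <<'E'
from scipy.spatial.transform import Rotation as Ro
def go(p):
    o=get_obs(); R=Ro.from_euler('xyz',o['ee_rot']).as_matrix()
    d=R.T@(np.array(p)-o['tool_pos']); print('t',o['time'],'pos',np.round(o['tool_pos'],4),'rpy',np.round(o['ee_rot'],4),'F',np.round(o['wrist_force'],2),'w',round(o['width'],4))
    print('frac',np.round(d/.25,4)); 
    rv=Ro.from_matrix(R.T@Ro.from_euler('xyz',[np.pi,0,o['ee_rot'][2]]).as_matrix()).as_rotvec()/np.pi; print('rot',np.round(rv,4))
E
python3 - <<'E'
from h import *
go([.6128,.1597,.2])
E
```

```text
t 0.1 pos [0.1486 0.5291 0.2044] rpy [-3.1414e+00  2.0000e-03  1.2970e+00] F [-0.82  0.13 -0.18] w 0.0938
frac [-0.9202  2.1873  0.0191]
rot [-0.0001  0.0006 -0.    ]
```

Call:
servo_tool(targets="0.3 -0.06 0.14 0 0 0 0; 0.3 -0.12 0.29 0 0 0 0; 0.3 -0.18 0.43 0 0 0 0; 0.3 -0.24 0.57 0 0 0 0; 0.3 -0.3 0.71 0 0 0 0; 0.3 -0.36 0.86 0 0 0 0; 0.3 -0.42 1.0 0 0 0 0")

```text
time: 0.68
tool_pos: [0.3621, 0.3592, 0.205]
ee_rot: [-3.141, 0.0, 1.297]
wrist_force: [0.4, 0.8, 0.4]
width: 0.0512
```

Call:
servo_tool(targets="0.3 -0.06 0.14 0 0 0 0; 0.3 -0.12 0.29 0 0 0 0; 0.3 -0.18 0.43 0 0 0 0; 0.3 -0.24 0.57 0 0 0 0; 0.3 -0.3 0.71 0 0 0 0; 0.3 -0.36 0.86 0 0 0 0; 0.3 -0.42 1.0 0 0 0 0; 0.3 -0.42 1.0 0 0 0 0; 0.3 -0.42 1.0 0 0 0 0")

```text
time: 1.43
tool_pos: [0.574, 0.1906, 0.2039]
ee_rot: [-3.139, 0.001, 1.294]
wrist_force: [0.7, 0.6, -0.7]
width: 0.0284
```

Run:
```python
from h import *
go([.6128,.1597,.13])
```

```text
t 1.4333 pos [0.574  0.1906 0.2039] rpy [-3.1388e+00  1.0000e-03  1.2936e+00] F [ 0.73  0.56 -0.74] w 0.0284
frac [-0.0759  0.184   0.295 ]
rot [-0.0009  0.0003 -0.    ]
```

Call:
servo_tool(targets="0.3 -0.04 0.09 0.08 0 0 0; 0.3 -0.076 0.184 0.18 0 0 0; 0.3 -0.076 0.184 0.28 0 0 0; 0.3 -0.076 0.184 0.295 0 0 0; 0.3 -0.076 0.184 0.295 0 0 0; 0.3 -0.076 0.184 0.295 0 0 0")

```text
time: 1.93
tool_pos: [0.6118, 0.1628, 0.1328]
ee_rot: [3.141, -0.001, 1.299]
wrist_force: [0.0, -0.5, 1.5]
width: 0.0283
```

Run:
```python
from h import *
import cv2
go([.6128,.1597,.08])
f=lambda im,x,y,w,h,k:cv2.resize(im[y:y+h,x:x+w],None,fx=k,fy=k,interpolation=cv2.INTER_CUBIC)
s=vision.snapshot('scene')['image'][:,:,::-1]; t=vision.snapshot('top')['image'][:,:,::-1]
cv2.imwrite("pics/pre.png",np.hstack([f(s,385,170,90,100,4),f(t,220,160,90,100,4)]))
```

```text
t 1.9333 pos [0.6118 0.1628 0.1328] rpy [ 3.1412e+00 -7.0000e-04  1.2988e+00] F [ 0.01 -0.46  1.46] w 0.0283
frac [-0.0111  0.0071  0.2113]
rot [ 0.0001 -0.0002 -0.    ]
```

View pics/pre.png

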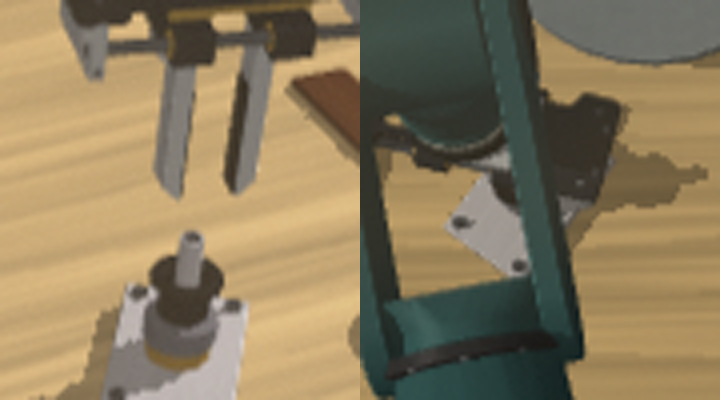

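Call:
servo_tool(targets="0.3 -0.011 0.007 0 0 0 0; 0.3 -0.011 0.007 0.07 0 0 0; 0.3 -0.011 0.007 0.14 0 0 0; 0.3 -0.011 0.007 0.19 0 0 0; 0.3 -0.011 0.007 0.19 0 0 0; 0.3 -0.011 0.007 0.19 0 0 0; 0.3 -0.011 0.007 0.19 0 0 0")

```text
time: 2.62
tool_pos: [0.6141, 0.1585, 0.0855]
ee_rot: [3.14, -0.001, 1.297]
wrist_force: [-0.8, -0.9, -0.4]
width: 0.0282
```

Run:
```python
from h import *
import cv2
go([.6128,.1597,.062])
f=lambda im,x,y,w,h,k:cv2.resize(im[y:y+h,x:x+w],None,fx=k,fy=k,interpolation=cv2.INTER_CUBIC)
s=vision.snapshot('scene')['image'][:,:,::-1]
cv2.imwrite("pics/pre2.png",f(s,395,190,75,70,8))
```

```text
t 2.6167 pos [0.6141 0.1585 0.0855] rpy [ 3.1399e+00 -9.0000e-04  1.2971e+00] F [-0.76 -0.87 -0.43] w 0.0282
frac [ 0.0033 -0.0064  0.0941]
rot [ 0.0005 -0.0003 -0.    ]
```

View pics/pre2.png

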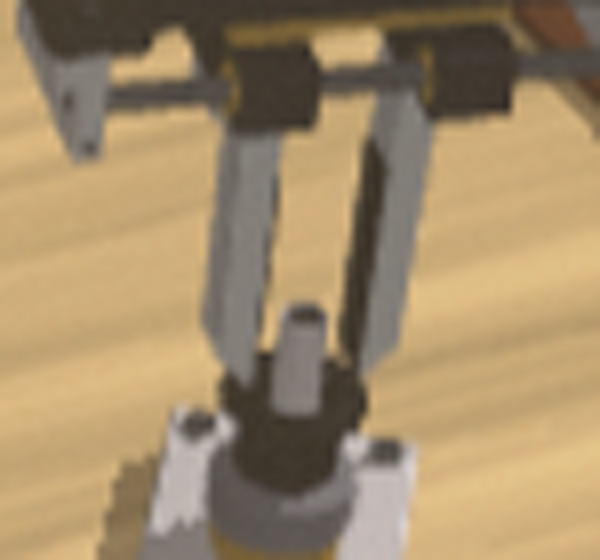

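Call:
servo_tool(targets="0.3 0.002 -0.003 0.025 0 0 0; 0.3 0.002 -0.003 0.05 0 0 0; 0.3 0.002 -0.003 0.06 0 0 0; 0.3 0.002 -0.003 0.07 0 0 0; 0.3 0.002 -0.003 0.07 0 0 0; 0.3 0.002 -0.003 0.07 0 0 0")

```text
time: 3.17
tool_pos: [0.6136, 0.1593, 0.0678]
ee_rot: [3.14, -0.001, 1.297]
wrist_force: [1.2, -0.2, 5.0]
width: 0.0283
```

Call:
servo_tool(targets="0.3 0 0 0.004 0 0 0; 0.3 0 0 0.008 0 0 0; 0.3 0 0 0.012 0 0 0; 0.3 0 0 0.012 0 0 0")

```text
time: 3.5
tool_pos: [0.6137, 0.1592, 0.0657]
ee_rot: [3.139, -0.001, 1.297]
wrist_force: [0.7, -0.4, 7.2]
width: 0.0282
```

Call:
servo_tool(targets="0.3 0 0 0.003 0 0 0; 0.3 0 0 0.006 0 0 0; 0.3 0 0 0.006 0 0 0; 0.3 0 0 0.006 0 0 0")

```text
time: 3.83
tool_pos: [0.6137, 0.1593, 0.0655]
ee_rot: [3.139, -0.002, 1.297]
wrist_force: [-1.6, 0.3, 11.4]
width: 0.0289
```

Run:
```python
from h import *
go([.6128,.1597,.062])
```

```text
t 3.8333 pos [0.6137 0.1593 0.0655] rpy [ 3.1386e+00 -1.6000e-03  1.2971e+00] F [-1.61  0.26 11.36] w 0.0289
frac [ 0.0006 -0.0041  0.0139]
rot [ 0.0009 -0.0005 -0.    ]
```

Call:
servo_tool(targets="0.3 0 0 0.003 0 0 0; 0.3 0 0 0.003 0 0 0; 0.3 0 0 0.003 0 0 0; 0.3 0 0 0.003 0 0 0")

```text
time: 4.17
tool_pos: [0.6138, 0.1592, 0.0654]
ee_rot: [3.138, -0.002, 1.297]
wrist_force: [-3.0, -0.7, 12.9]
width: 0.0281
```

Run:
```python
from h import *
import cv2
go([.6128,.1597,.062])
f=lambda im,x,y,w,h,k:cv2.resize(im[y:y+h,x:x+w],None,fx=k,fy=k,interpolation=cv2.INTER_CUBIC)
s=vision.snapshot('scene')['image'][:,:,::-1]
cv2.imwrite("pics/press.png",f(s,395,200,75,70,8))
```

```text
t 4.1667 pos [0.6138 0.1592 0.0654] rpy [ 3.1383e+00 -1.7000e-03  1.2971e+00] F [-3.05 -0.67 12.9 ] w 0.0281
frac [ 0.0007 -0.0043  0.0135]
rot [ 0.0011 -0.0005 -0.    ]
```

View pics/press.png

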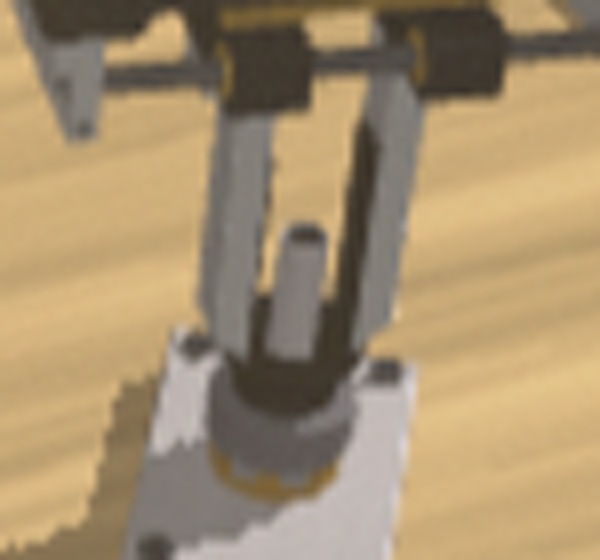

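Call:
servo_tool(targets="0 0 0 0.001 0 0 0; 0 0 0 0.001 0 0 0; 0 0 0 0.001 0 0 0; 0 0 0 0.001 0 0 0; 0 0 0 0.001 0 0 0; 0 0 0 0.001 0 0 0; 0 0 0 0.001 0 0 0; 0 0 0 0.001 0 0 0")

```text
time: 4.88
tool_pos: [0.6141, 0.1575, 0.065]
ee_rot: [3.137, 0.001, 1.296]
wrist_force: [-2.4, -3.4, 14.0]
width: 0.0138
```

Call:
servo_tool(targets="0 0 0 -0.01 0 0 0; 0 0 0 -0.02 0 0 0; 0 0 0 -0.03 0 0 0")

```text
time: 5.13
tool_pos: [0.6137, 0.1586, 0.069]
ee_rot: [3.14, -0.0, 1.297]
wrist_force: [3.4, 0.2, -0.9]
width: 0.0137
```

Call:
servo_tool(targets="0 0 0 -0.01 0 0 0; 0 0 0 -0.02 0 0 0; 0 0 0 -0.03 0 0 0")

```text
time: 5.38
tool_pos: [0.6128, 0.1593, 0.0734]
ee_rot: [-3.14, -0.0, 1.297]
wrist_force: [5.9, 1.2, -7.6]
width: 0.0135
```

Call:
servo_tool(targets="0 0 0 0 0 0 0; 0 0 0 0 0 0 0")

```text
time: 5.55
tool_pos: [0.613, 0.1593, 0.0741]
ee_rot: [-3.141, -0.0, 1.297]
wrist_force: [5.5, 0.3, -4.9]
width: 0.0134
```

Run:
```python
from h import *
import cv2
go([.6128,.1597,.062])
f=lambda im,x,y,w,h,k:cv2.resize(im[y:y+h,x:x+w],None,fx=k,fy=k,interpolation=cv2.INTER_CUBIC)
s=vision.snapshot('scene')['image'][:,:,::-1]
cv2.imwrite("pics/pull.png",f(s,395,195,75,70,8))
```

```text
t 5.55 pos [0.613  0.1593 0.0741] rpy [-3.1409e+00 -1.0000e-04  1.2973e+00] F [ 5.49  0.34 -4.87] w 0.0134
frac [ 0.0012 -0.001   0.0484]
rot [-0.0002 -0.      0.    ]
```

View pics/pull.png

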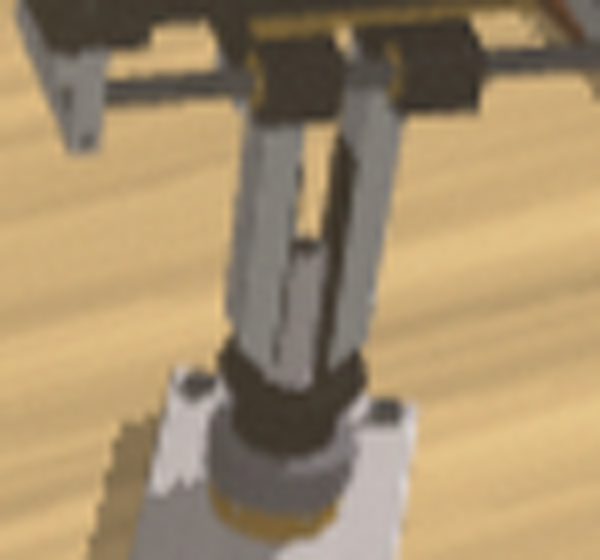

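Run:
```python
from h import *
for z in (.1,.104,.106,.108,.11): print(z,proj('scene',[.6128,.1597,z]))
```

```text
0.1 [432.69324788 228.96997842]
0.104 [432.89242774 227.54668645]
0.106 [432.99232332 226.8328564 ]
0.108 [433.0924235  226.11756434]
0.11 [433.1927289  225.40080578]
```

Call:
servo_tool(targets="0 0 0.002 -0.02 0 0 0; 0 0 0.003 -0.04 0 0 0; 0 0 0.003 -0.06 0 0 0; 0 0 0.003 -0.08 0 0 0")

```text
time: 5.93
tool_pos: [0.6125, 0.1595, 0.0944]
ee_rot: [-3.138, 0.0, 1.298]
wrist_force: [2.9, -0.0, -2.8]
width: 0.0135
```

Call:
servo_tool(targets="0 0 0.003 -0.04 0 0 0; 0 0 0.003 -0.08 0 0 0; 0 0 0.003 -0.12 0 0 0; 0 0 0.003 -0.16 0 0 0; 0 0 0.003 -0.2 0 0 0; 0 0 0.003 -0.2 0 0 0; 0 0 0.003 -0.2 0 0 0; 0 0 0.003 -0.2 0 0 0")

```text
time: 6.6
tool_pos: [0.6139, 0.1584, 0.1461]
ee_rot: [-3.141, 0.0, 1.297]
wrist_force: [-0.5, 0.5, -0.8]
width: 0.0134
```

Run:
```python
from h import *
import cv2
go([.598,-.116,.17])
f=lambda im,x,y,w,h,k:cv2.resize(im[y:y+h,x:x+w],None,fx=k,fy=k,interpolation=cv2.INTER_CUBIC)
s=vision.snapshot('scene')['image'][:,:,::-1]
cv2.imwrite("pics/out.png",f(s,395,170,75,70,8))
```

```text
t 6.6 pos [0.6139 0.1584 0.1461] rpy [-3.1410e+00  4.0000e-04  1.2969e+00] F [-0.5   0.52 -0.84] w 0.0134
frac [-1.0739  0.2354 -0.0954]
rot [-0.0002  0.0001 -0.    ]
```

View pics/out.png

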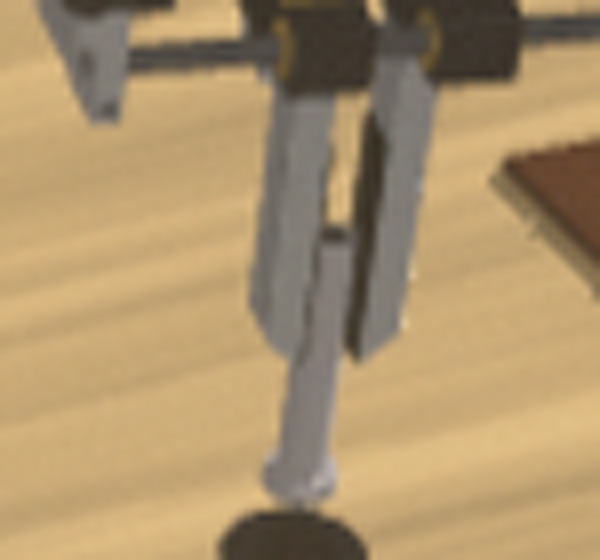

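Run:
```python
from h import *
for dx in (-.01,0,.01):
  print(dx,proj('scene',[.6139+dx,.1584,.181]),proj('scene',[.6139-dx,.1584,.097]))
```

```text
-0.01 [434.1866365  197.03878935] [434.66009169 232.87465074]
0 [436.64510763 199.35555975] [432.3039431  230.43537123]
0.01 [439.13556404 201.70247187] [429.97676732 228.02608676]
```

Call:
servo_tool(targets="0 -0.1 0.02 0 0 0 0; 0 -0.25 0.055 0 0 0 0; 0 -0.4 0.088 0 0 0 0; 0 -0.55 0.12 0 0 0 0; 0 -0.7 0.154 0 0 0 0; 0 -0.85 0.187 0 0 0 0; 0 -0.95 0.21 0 0 0 0; 0 -1.0 0.22 0 0 0 0; 0 -1.0 0.22 0 0 0 0; 0 -1.0 0.22 0 0 0 0")

```text
time: 7.48
tool_pos: [0.5994, -0.0964, 0.1456]
ee_rot: [-3.14, -0.001, 1.296]
wrist_force: [-0.8, 0.4, -0.0]
width: 0.0134
```

Run:
```python
from h import *
go([.5975,-.116,.12])
```

```text
t 7.4833 pos [ 0.5994 -0.0964  0.1456] rpy [-3.1401e+00 -1.3000e-03  1.2963e+00] F [-0.78  0.44 -0.05] w 0.0134
frac [-0.0777  0.0143  0.1022]
rot [-0.0005 -0.0004  0.    ]
```

Call:
servo_tool(targets="0 -0.04 0.007 0 0 0 0; 0 -0.078 0.014 0.05 0 0 0; 0 -0.078 0.014 0.12 0 0 0; 0 -0.078 0.014 0.19 0 0 0; 0 -0.078 0.014 0.19 0 0 0; 0 -0.078 0.014 0.19 0 0 0; 0 -0.078 0.014 0.19 0 0 0")

```text
time: 8.07
tool_pos: [0.5981, -0.1164, 0.0991]
ee_rot: [3.141, -0.0, 1.298]
wrist_force: [-0.3, 0.4, -1.3]
width: 0.0136
```

Run:
```python
from h import *
import cv2
go([.5975,-.116,.059])
f=lambda im,x,y,w,h,k:cv2.resize(im[y:y+h,x:x+w],None,fx=k,fy=k,interpolation=cv2.INTER_CUBIC)
s=vision.snapshot('scene')['image'][:,:,::-1]
t=vision.snapshot('top')['image'][:,:,::-1]
cv2.imwrite("pics/above.png",np.hstack([f(s,280,240,50,70,8),f(t,325,180,50,70,8)]))
```

```text
t 8.0667 pos [ 0.5981 -0.1164  0.0991] rpy [ 3.1410e+00 -1.0000e-04  1.2979e+00] F [-0.26  0.39 -1.29] w 0.0136
frac [ 0.0008 -0.0026  0.1604]
rot [ 0.0002 -0.     -0.    ]
```

View pics/above.png

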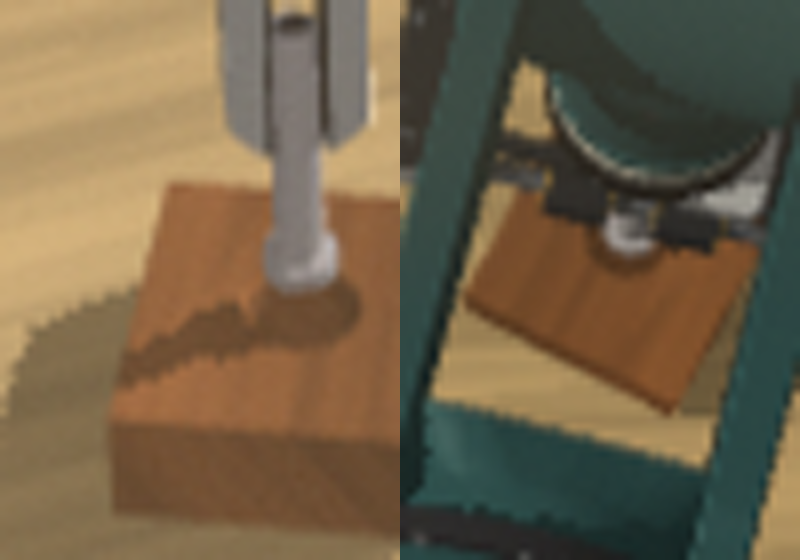

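Call:
servo_tool(targets="0 0.001 -0.002 0.03 0 0 0; 0 0.001 -0.002 0.06 0 0 0; 0 0.001 -0.002 0.08 0 0 0; 0 0.001 -0.002 0.1 0 0 0; 0 0.001 -0.002 0.1 0 0 0; 0 0.001 -0.002 0.1 0 0 0")

```text
time: 8.67
tool_pos: [0.5969, -0.1162, 0.0729]
ee_rot: [-3.14, -0.0, 1.297]
wrist_force: [0.6, 0.0, -0.9]
width: 0.0135
```

Run:
```python
from h import *
import cv2
go([.5975,-.116,.059])
f=lambda im,x,y,w,h,k:cv2.resize(im[y:y+h,x:x+w],None,fx=k,fy=k,interpolation=cv2.INTER_CUBIC)
s=vision.snapshot('scene')['image'][:,:,::-1]
t=vision.snapshot('top')['image'][:,:,::-1]
cv2.imwrite("pics/in1.png",np.hstack([f(s,280,240,50,70,8),f(t,325,180,50,70,8)]))
```

```text
t 8.6667 pos [ 0.5969 -0.1162  0.0729] rpy [-3.1402e+00 -1.0000e-04  1.2969e+00] F [ 0.64  0.01 -0.85] w 0.0135
frac [0.0016 0.0023 0.0557]
rot [-0.0005 -0.      0.    ]
```

View pics/in1.png

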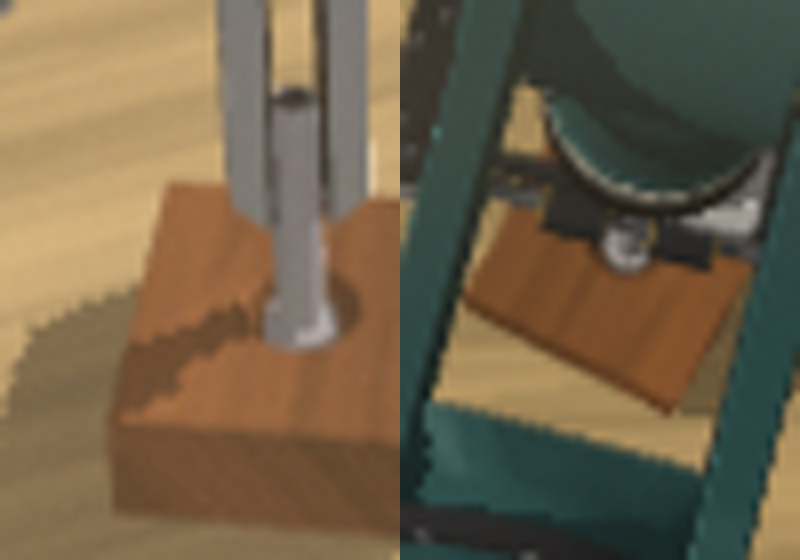

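Run:
```python
from h import *
for x in (.592,.597,.602): print(x,[proj('scene',[x,-.116,z]).round(2) for z in (.108,.030,.024)])
print('obs top',(295.5)/8-.5+280,(95.5)/8-.5+240, 'y',proj('scene',[.597,-.121,.108]))
print(proj('top',[.597,-.116,.108]),'obs',228/8-.44+325,240/8-.44+180)
```

```text
0.592 [array([315.97, 250.99]), array([316.75, 278.25]), array([316.81, 280.26])]
0.597 [array([316.84, 252.34]), array([317.58, 279.64]), array([317.64, 281.65])]
0.602 [array([317.7 , 253.71]), array([318.42, 281.03]), array([318.47, 283.04])]
obs top 316.4375 251.4375 y [314.65029281 252.92418426]
[354.05749493 204.25244022] obs 353.06 209.56
```

Call:
servo_tool(targets="0 0.001 0.001 0.02 0 0 0; 0 0.001 0.001 0.035 0 0 0; 0 0.001 0.001 0.05 0 0 0; 0 0.001 0.001 0.055 0 0 0; 0 0.001 0.001 0.055 0 0 0; 0 0.001 0.001 0.055 0 0 0")

```text
time: 9.27
tool_pos: [0.5975, -0.1161, 0.0598]
ee_rot: [-3.141, -0.0, 1.297]
wrist_force: [-0.2, 0.2, -0.3]
width: 0.0129
```

Call:
servo_tool(targets="0 0 0 0.006 0 0 0; 0 0 0 0.01 0 0 0; 0 0 0 0.01 0 0 0")

```text
time: 9.52
tool_pos: [0.5976, -0.1161, 0.0573]
ee_rot: [-3.141, -0.0, 1.297]
wrist_force: [-1.2, -0.5, -0.7]
width: 0.0136
```

Call:
servo_tool(targets="0 0 0 0.004 0 0 0; 0 0 0 0.008 0 0 0; 0 0 0 0.008 0 0 0")

```text
time: 9.77
tool_pos: [0.598, -0.1162, 0.057]
ee_rot: [3.14, -0.0, 1.297]
wrist_force: [-1.7, -0.6, 4.9]
width: 0.0132
```

Call:
servo_tool(targets="0.35 0 0 -0.004 0 0 0; 0.35 0 0 -0.004 0 0 0; 0.35 0 0 -0.004 0 0 0; 0.35 0 0 -0.004 0 0 0; 0.35 0 0 -0.004 0 0 0; 0.35 0 0 -0.004 0 0 0")

```text
time: 10.27
tool_pos: [0.5975, -0.1161, 0.0562]
ee_rot: [-3.141, -0.0, 1.297]
wrist_force: [0.5, 0.5, 0.4]
width: 0.0329
```

Call:
servo_tool(targets="0.35 0 0 -0.04 0 0 0; 0.35 0 0 -0.08 0 0 0; 0.35 0 0 -0.14 0 0 0; 0.35 0 0 -0.2 0 0 0; 0.35 0 0 -0.3 0 0 0; 0.35 0 0 -0.4 0 0 0; 0.35 0 0 -0.5 0 0 0; 0.35 0 0 -0.5 0 0 0")

```text
time: 10.93
tool_pos: [0.6008, -0.117, 0.19]
ee_rot: [3.128, 0.0, 1.297]
wrist_force: [0.5, 0.2, 0.8]
width: 0.0328
```

Call:
servo_tool(targets="0.35 0 -0.1 0 0 0 0; 0.35 0 -0.25 0 0 0 0; 0.35 0 -0.4 0 0 0 0; 0.35 0 -0.5 0 0 0 0; 0.35 0 -0.5 0 0 0 0; 0.35 0 -0.5 0 0 0 0")

```text
time: 11.43
tool_pos: [0.4767, -0.0821, 0.1821]
ee_rot: [3.14, -0.0, 1.297]
wrist_force: [0.7, 0.2, 0.8]
width: 0.0328
```

Run:
```python
from h import *
import cv2
go([.5975,-.116,.059])
f=lambda im,x,y,w,h,k:cv2.resize(im[y:y+h,x:x+w],None,fx=k,fy=k,interpolation=cv2.INTER_CUBIC)
s=vision.snapshot('scene')['image'][:,:,::-1]
t=vision.snapshot('top')['image'][:,:,::-1]
cv2.imwrite("pics/fin.png",np.hstack([f(s,290,240,50,70,8),f(t,325,180,50,70,8)]))
cv2.imwrite("pics/finfull.png",cv2.resize(np.hstack([s,t]),(800,300),interpolation=cv2.INTER_AREA))
```

```text
t 11.4333 pos [ 0.4767 -0.0821  0.1821] rpy [ 3.1397e+00 -1.0000e-04  1.2972e+00] F [0.72 0.19 0.81] w 0.0328
frac [-2.000e-04  5.010e-01  4.932e-01]
rot [ 0.0006 -0.     -0.    ]
```

View pics/fin.png

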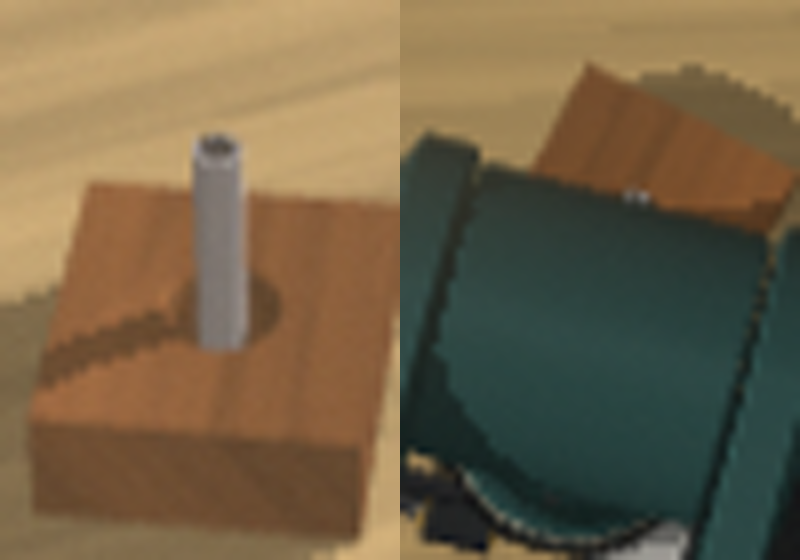

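View pics/finfull.png

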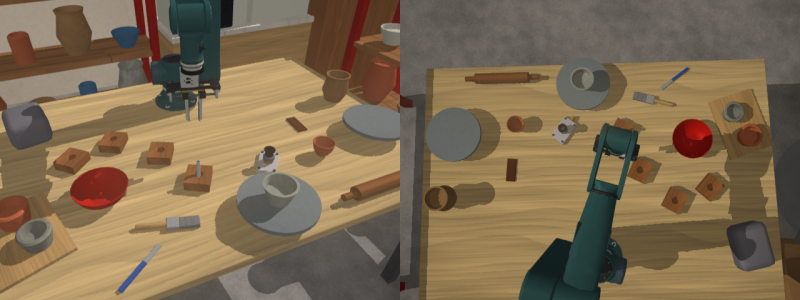

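Run:
```python
from h import *
print(proj('scene',[.5975,-.116,.092]))
print(robot.close_job())
```

```text
[317.07926557 258.26453411]
the job is handed in; nothing more can be done
None
```

The pipe is out of the fitting and standing upright, foot down, in the hole of the leftmost wooden block. I handed the job in after about 11.5 s.

- **Taking it out:** I pressed the collet ring to its hard stop, gripped the pipe with the ring still held down (last reading 14 N up on the tool), and drew it straight up. The pull read about 8 N at most between moves, with up to 6 N sideways. A check during the pull showed the pipe had risen about 10 mm, so it was sliding free rather than locked.
- **Placing it:** The foot touched the hole bottom with the tool tip 57 mm above the table, as worked out beforehand (5 N). I then released the pipe and moved the gripper clear.
- **Last checks:** In the scene camera the pipe's top end is at pixel (316.8, 257.9), against (317.1, 258.3) predicted for a pipe upright in the hole. In the last pictures the pottery things look unmoved, but I did not measure them.
- **Not checked:** In the last top view the arm hid most of the pipe, so I only confirmed its pose from the scene camera.

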